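# Spice jars back on the rack by height

### The job

Put the four spice jars back on the wooden rack in order of height, each standing upright in the middle of its own cork round: the tallest beside the rack's high end board, stepping down to the shortest at the low end. Set the jars down rather than dropping them, let none of them fall over, and leave the drinking glass, the bowl and the bottle standing where they are.

Things in the scene. Friction and masses are not known exactly. Their poses are not given: they have to be found in the camera images.
- jar_128: the tallest of four loose spice jars: plain upright white ceramic cylinder with a flat wooden lid, 128 mm high in all and 48 mm in diameter over its whole height (lid the top 20 mm, same diameter, a 3 mm dark seal line under it), about 260 g. Told from the others only by its height. Origin: centre of the underside; z up along the jar.
- jar_106: the second tallest of four loose spice jars: plain upright white ceramic cylinder with a flat wooden lid, 106 mm high in all and 48 mm in diameter over its whole height (lid the top 20 mm, same diameter, a 3 mm dark seal line under it), about 220 g. Told from the others only by its height. Origin: centre of the underside; z up along the jar.
- jar_84: the second shortest of four loose spice jars: plain upright white ceramic cylinder with a flat wooden lid, 84 mm high in all and 48 mm in diameter over its whole height (lid the top 20 mm, same diameter, a 3 mm dark seal line under it), about 180 g. Told from the others only by its height. Origin: centre of the underside; z up along the jar.
- jar_62: the shortest of four loose spice jars: plain upright white ceramic cylinder with a flat wooden lid, 62 mm high in all and 48 mm in diameter over its whole height (lid the top 20 mm, same diameter, a 3 mm dark seal line under it), about 140 g. Told from the others only by its height. Origin: centre of the underside; z up along the jar.
- cork1: cork round on the rack's dark slatted deck, at the robot's right-hand end of the row (-y); flat disc 58 mm in diameter, 3 mm thick, fixed; the place for one jar. Origin: centre of its underside, 20 mm above the table (its top: 23 mm). Its y axis runs along the row towards cork4, its x axis across the rack, z up. Neighbouring corks are 80 mm apart centre to centre.
- cork2: cork round on the rack's dark slatted deck, second from the robot's right; flat disc 58 mm in diameter, 3 mm thick, fixed; the place for one jar. Origin: centre of its underside, 20 mm above the table (its top: 23 mm). Its y axis runs along the row towards cork4, its x axis across the rack, z up. Neighbouring corks are 80 mm apart centre to centre.
- cork3: cork round on the rack's dark slatted deck, third from the robot's right; flat disc 58 mm in diameter, 3 mm thick, fixed; the place for one jar. Origin: centre of its underside, 20 mm above the table (its top: 23 mm). Its y axis runs along the row towards cork4, its x axis across the rack, z up. Neighbouring corks are 80 mm apart centre to centre.
- cork4: cork round on the rack's dark slatted deck, at the robot's left-hand end of the row (+y); flat disc 58 mm in diameter, 3 mm thick, fixed; the place for one jar. Origin: centre of its underside, 20 mm above the table (its top: 23 mm). Its y axis runs along the row towards cork4, its x axis across the rack, z up. Neighbouring corks are 80 mm apart centre to centre.
- high_end: the high end board of the wooden rack, at either end of it: upright, 108 mm across the rack, 20 mm thick, 120 mm high, dark slot (the low end's board: 52 mm high, 10 mm thick). Fixed, 64 mm beyond the centre of the last cork. Origin: centre of its underside, on the table. The rack is fixed; a rod runs along each long side, 42 mm from the row's centre line, top 39 mm above the table.
- tumbler: empty drinking glass, 70 mm across, 125 mm high, a bystander. Origin: centre of the underside.
- bowl: empty blue bowl, 124 mm across, 58 mm high, a bystander. Origin: centre of the underside.
- bottle: amber bottle with a red cap, 54 mm across, 150 mm high, a bystander. Origin: centre of the underside.
There are look-alikes about, which are no part of the job. What is shaped like the jar_106 but blue or yellow is not meant. Leave any yellow look-alike of the high_end alone.

How it is judged:
By the outcome, as a careful person would: the job done as asked, in the order asked, and still so for the second after the job is handed in, with the robot touching nothing.
It also fails if it takes over 104 s, if anything falls off the work surface, if the arm or the gripper's body presses on something with over 40 N, if the wrist force passes 120 N, or if a joint passes its speed limit or range.

### The arm

A 6-joint arm with a two-finger parallel gripper is mounted at the origin on the work surface. World frame = base frame: x ahead of the robot, y to its left, z up, the work surface at z = 0. Lengths are in mm, angles in rad, forces in N, time in s.
With the tool pointing down it reaches from about 275 to 750 mm from the base axis. Payload 10.2 kg.
Tool frame: the origin (TCP) lies between the finger pads; the fingertips stand 19 mm ahead of it and the grasp point (between the pads) is the TCP; z points along the fingers, y is the line along which they close (so a half turn about z gives the same grasp; the last joint's range is limited). The gripper opens to 85 mm and grips with 20 to 120 N. Pads are 22 mm wide; open, the fingers measure 114 mm over their backs; the gripper's body (76 mm by 85 mm) begins 54 mm behind the grasp point. The pads swing forward as they close: fully open they stand 13 mm farther back than shut.
Start: joints at [-1.339, 0.313, 1.498, -0, 1.331, -0.223], TCP at [230.612, -471.645, 250.294] pointing down, gripper open.
Joint ranges: [-2.94, 2.94], [-0.97, 2.17], [0.19, 2.56], [-1.23, 4.37], [0.02, 3.11], [-2.88, 2.88]. Speed limits (rad/s): [2.39, 2.39, 3.01, 3.14, 3.14, 3.14].

### API

Orientations are given as a unit quaternion [w, x, y, z].
In Python, from rig import sense, capture, finish_job gives the robot as it stands. The module is installed in compiled form; this text tells all that it offers.
- The arm moves only by the tool move_arm, never from a script. Its argument "moves" is a list of rows, each an object with "turn": the turn, a rotation vector about the tool's x, y, z in rad, a list of three; "translation": the shift along the tool's x, y, z in mm, a list of three; "hand": the opening, from 0 (shut) to 1 (fully open). In form: [{"turn": [wx, wy, wz], "translation": [x, y, z], "hand": hand}, ...]. A call has 1 to 10 rows; each row shifts and turns the commanded pose from where the row before left it, along the tool's axes as they then stand; what a row does not reach is not made up. A row lasts 1/12 s, in which the tool goes at most 41.7 mm and 7.16 degrees, less where a joint would pass 70% of its speed; a pose out of reach is approached as far as the arm can. A call with a gripper value outside its range is refused whole. The fingers move at their own pace and stop on an object; "grip_force" is the grip in N (left out, the last holds). Time passes only in rows, so rows that do not move let the fingers close. It gives the time, the measured TCP pose, the force, the opening and the grip force at its end, in the units of the state.
- sense(): the state, without advancing time (a new reading comes with each control period).
- capture(name): name is "scene" or "top"; returns a dict with "image" (480x640x3 uint8, blue, green, red), "z_map" (480x640 float32, mm along the optical axis (not along the pixel's ray), 0 where there is no reading), "vertical_fov" (degrees; the focal length in pixels is half the picture's height over the tangent of half this angle, whatever the lens; pixels are square), "cx", "cy" (the principal point, pixels), "R" (3x3) and "t" (3): a world point X has camera coordinates R X + t. Camera axes: x right, y down, z forward; pixel columns grow to the right and rows downward; lengths in mm; the calibration is good to about 2 mm. A picture is of the moment at which its call begins.
- finish_job(): hands the job in; it is judged then, once.
The state is a dict: "time_s": time; "joints": joint angles; "dq": joint speeds; "tau": joint torques, N m; "eef_pos": TCP position; "ee_rot": TCP orientation; "force": force on the tool from outside, world axes, zero at the start; "wrist_torque": the same for the moment, N m; "grip_width": opening from 0.0 (shut) to 1.0 (fully open); "grip_force": force on a finger pad.
Only numpy, scipy, OpenCV 4.12 (cv2) and the standard library are available. Lean on these libraries where they do the work, as an engineer would, in place of code of your own. Each camera call takes 0.05 s, during which the arm holds its last target. There are 200 camera calls.

## Working session

There is one attempt and no reset: what is moved stays moved. The work goes in short steps, Python scripts to look and compute and a tool call to move; the robot and the scene stay as the last step left them, time stands still between calls to the robot, and variables do not carry over. Pictures are saved under pics/ and viewed, at most 14 in all, crops included, and the job is handed in when it is done.

Besides the shell and the picture viewer there is one more tool, called after ">>>" in YAML: its name, and indented under it one key for each argument. move_arm: Moves the arm, as the interface text tells. Its arguments: {"type":"object","properties":{"moves":{"type":"array","items":{"type":"object","properties":{"turn":{"type":"array","items":{"type":"number"}},"translation":{"type":"array","items":{"type":"number"}},"hand":{"type":"number"}}}},"grip_force":{"type":"number"}},"required":["moves"]}

```bash
mkdir -p pics
python3 - <<'E'
from rig import sense,capture
import cv2,numpy as np
print(sense())
for n in("scene","top"):
    c=capture(n); cv2.imwrite(f"pics/{n}0.png",c["image"]); np.savez(f"{n}0.npz",**c)
    print(n,c["vertical_fov"],c["cx"],c["cy"],c["R"].round(3).tolist(),c["t"])
E
```

```text
{'time_s': 0.0, 'joints': array([-1.33942004e+00,  3.13473384e-01,  1.49846052e+00,  1.46085950e-05,
        1.33100539e+00, -2.23375859e-01]), 'dq': array([-2.75387158e-04,  4.88077597e-04,  3.73825696e-04,  1.51460738e-03,
       -1.86028789e-05, -1.79086515e-03]), 'tau': array([-1.10168821e-03, -4.12266362e+01, -2.59741473e+01, -2.58956770e-04,
        4.12331792e-03,  9.35388726e-06]), 'eef_pos': array([ 230.5477384 , -471.40209611,  249.71427404]), 'ee_rot': array([-6.73344614e-04,  9.74261410e-01,  2.25420168e-01,  4.40065335e-06]), 'force': array([ 0.02709803, -0.41859655, -0.54568298]), 'wrist_torque': array([-0.00856429,  0.03590848,  0.02778223]), 'grip_force': 0.0, 'grip_width': 1.0004041288414376}
scene 49.558879039911275 321.1936600160659 245.78252153876997 [[-0.11, 0.994, 0.011], [0.589, 0.074, -0.805], [-0.8, -0.082, -0.594]] [  65.4046159  -321.99584485 1650.5823436 ]
top 56.39539117054628 311.6072195300262 227.28794078697823 [[0.028, -0.999, -0.02], [-0.989, -0.025, -0.143], [0.143, 0.024, -0.989]] [ 10.36800623 612.44371853 999.78632118]
```

View pics/scene0.png

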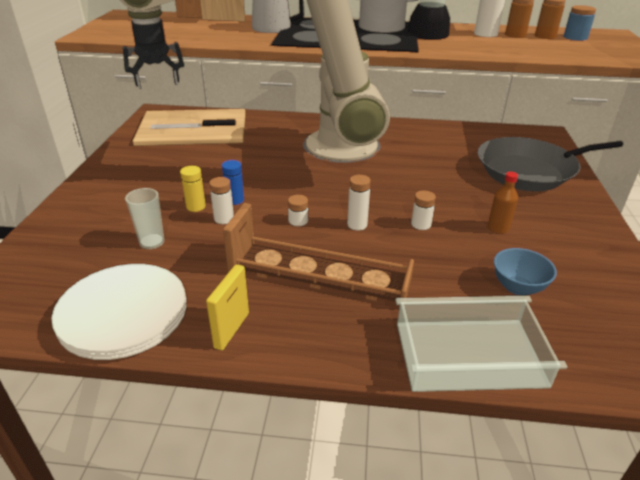

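View pics/top0.png

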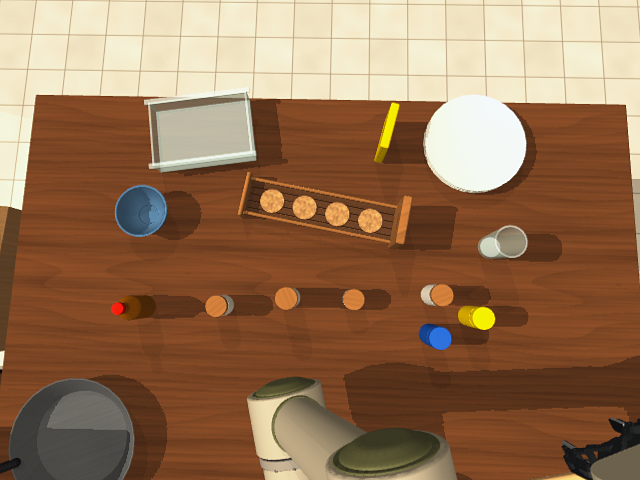

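The scene view shows the high end board at the image left (235,235), which is -y. The jars are at about (222,200), (298,210, shortest), (358,203, tallest) and (424,210). The top view shows lids at (441,295), (353,299), (287,298) and (219,306), and corks at (370,220) to (272,201), with the blue and yellow look-alikes close to the right-hand jar.

```bash
cat > h.py <<'E'
import numpy as np,cv2
from rig import sense,capture
def K(c):
    f=240/np.tan(np.radians(float(c["vertical_fov"]))/2); return f
def ray(c,u,v,z):
    d=c["R"].T@np.array([(u-c["cx"])/K(c),(v-c["cy"])/K(c),1]); o=-c["R"].T@c["t"]
    return o+d*(z-o[2])/d[2]
def cloud(c):
    v,u=np.mgrid[:480,:640]; z=c["z_map"]
    P=np.stack([(u-c["cx"])/K(c)*z,(v-c["cy"])/K(c)*z,z],-1)
    return (P-c["t"])@c["R"]
def blobs(c,seeds,box=22):
    hsv=cv2.cvtColor(c["image"],cv2.COLOR_BGR2HSV); out=[]
    for u,v in seeds:
        m=np.zeros((480,640),np.uint8); ref=np.median(hsv[v-2:v+3,u-2:u+3].reshape(-1,3),0)
        d=np.abs(hsv.astype(int)-ref); ok=(d[...,0]<7)&(d[...,1]<50)&(d[...,2]<45)
        m[v-box:v+box,u-box:u+box]=ok[v-box:v+box,u-box:u+box]
        m=cv2.morphologyEx(m,cv2.MORPH_OPEN,np.ones((3,3)))
        n,l,s,_=cv2.connectedComponentsWithStats(m); k=l[v,u]; b=(l==k).astype(np.uint8)
        cn=max(cv2.findContours(b,0,1)[0],key=cv2.contourArea); h=cv2.convexHull(cn)
        e=cv2.fitEllipse(h); out.append((e,b>0))
    return out
E
python3 - <<'E'
from h import *
t=dict(np.load("top0.npz")); s=dict(np.load("scene0.npz")); W=cloud(t); Ws=cloud(s)
print("jars")
for e,b in blobs(t,[(219,306),(287,298),(353,299),(441,295)]):
    z=np.median(W[b][:,2]); print(np.round(e[0],1),np.round(e[1],1),"z",z.round(1),ray(t,*e[0],z).round(1),"cloudmed",np.median(W[b],0).round(1))
print("corks")
for e,b in blobs(t,[(272,201),(305,207),(337,214),(370,220)]):
    z=np.median(W[b][:,2]); print(np.round(e[0],1),np.round(e[1],1),"z",z.round(1),ray(t,*e[0],23).round(1))
print("scene corks")
for e,b in blobs(s,[(268,258),(303,265),(339,272),(376,279)]):
    print(np.round(e[0],1),np.round(e[1],1),ray(s,*e[0],23).round(1))
print("scene lids")
for (u,v),z in zip([(424,199),(359,183),(298,202),(221,185)],[84,128,62,106]):
    e,b=blobs(s,[(u,v)],14)[0]; P=Ws[b]; print(np.percentile(P[:,2],95).round(1),np.median(P,0).round(1))
# other tall objects occupancy
for nm,(u,v),z in [("blue",(439,339),106),("yellow",(484,318),106),("glass",(511,241),125),("capred",(117,309),150),("highL",(405,200),120)]:
    print(nm,W[v,u].round(0),ray(t,u,v,z).round(0))
E
```

```text
jars
[215.3 305.8] [20.2 21.3] z 83.7 [426.8 232.3  83.7] cloudmed [426.5 232.   83.7]
[285.5 298. ] [21.8 22.3] z 127.8 [448.6  75.2 127.8] cloudmed [448.7  74.9 127.8]
[353.4 299.2] [20.5 20.8] z 62.3 [449.3 -71.7  62.3] cloudmed [449.5 -71.   62.3]
[441.8 294.7] [21.4 22.2] z 106.1 [ 464.7 -256.6  106.1] cloudmed [ 464.5 -256.7  106.1]
corks
[271.6 200.5] [22.7 23.5] z 22.8 [677.6 125.1  23. ]
[304.  207.1] [23.1 23.4] z 23.0 [663.5  46.6  23. ]
[336.8 213.7] [23.1 23.7] z 23.0 [649.3 -32.2  23. ]
[369.8 220.3] [23.2 23.9] z 23.1 [ 635.2 -110.8   23. ]
scene corks
[267.9 258.7] [18.9 26.9] [ 639.7 -112.5   23. ]
[302.6 265.4] [19.3 27.2] [653.6 -34.2  23. ]
[338.5 272.4] [19.6 27.5] [667.8  44.3  23. ]
[375.4 280.1] [21.3 28. ] [683.5 122.5  23. ]
scene lids
87.0 [433.2 233.7  84.3]
130.7 [455.8  77.5 128.5]
65.4 [455.3 -69.9  62.6]
109.4 [ 472.3 -253.4  107. ]
blue [ 372. -250.  105.] [ 372. -250.  106.]
yellow [ 419. -344.  107.] [ 418. -345.  106.]
glass [ 589. -424.   65.] [ 582. -399.  125.]
capred [417. 420. 150.] [417. 420. 150.]
highL [ 666. -176.  122.] [ 666. -176.  120.]
```

>>> move_arm:
  moves:
    - {"turn":[0,0,-0.117],"translation":[0,0,0],"hand":1}
    - {"turn":[0,0,-0.117],"translation":[0,0,0],"hand":1}
    - {"turn":[0,0,-0.117],"translation":[0,0,0],"hand":1}
    - {"turn":[0,0,-0.117],"translation":[0,0,0],"hand":1}
    - {"turn":[0,0,-0.117],"translation":[0,0,0],"hand":1}
    - {"turn":[0,0,-0.117],"translation":[0,0,0],"hand":1}
    - {"turn":[0,0,-0.117],"translation":[0,0,0],"hand":1}
    - {"turn":[0,0,-0.117],"translation":[0,0,0],"hand":1}
    - {"turn":[0,0,0],"translation":[0,0,0],"hand":1}
  grip_force: 40

```text
time_s: 0.85
eef_pos: [230.6, -471.5, 250.0]
ee_rot: [-0.0, 0.766, 0.642, 0.0]
force: [0.7, -1.0, -1.1]
grip_width: 1.002
grip_force: 0.0
```

```bash
cat > go.py <<'E'
import sys; from h import *
from scipy.spatial.transform import Rotation as Ro
J={62:(451.5,-72.3),84:(429,231.7),106:(467,-257.2),128:(450.8,74.6)}
C={128:(637.4,-111.9),106:(651.5,-33.3),84:(665.7,45.5),62:(679.8,124)}
def delta(x,y,z):
    s=sense(); w,a,b,c=s["ee_rot"]; R=Ro.from_quat([a,b,c,w])
    d=R.inv().apply(np.array([x,y,z])-s["eef_pos"])
    n=Ro.from_matrix(np.column_stack([[.177,.984,0],[.984,-.177,0],[0,0,-1]]))
    print("t",round(s["time_s"],2),"pos",s["eef_pos"].round(1),"d",d.round(1),"turn",(R.inv()*n).as_rotvec().round(3))
if __name__=="__main__": delta(*eval(sys.argv[1]))
E
python3 go.py "(*J[62],250)"
```

```text
t 0.85 pos [ 230.6 -471.5  250. ] d [4.317e+02 1.477e+02 2.000e-01] turn [-0.    -0.001  0.002]
```

>>> move_arm:
  moves:
    - {"turn":[0,0,0],"translation":[36,12.3,0],"hand":1}
    - {"turn":[0,0,0],"translation":[36,12.3,0],"hand":1}
    - {"turn":[0,0,0],"translation":[36,12.3,0],"hand":1}
    - {"turn":[0,0,0],"translation":[36,12.3,0],"hand":1}
    - {"turn":[0,0,0],"translation":[36,12.3,0],"hand":1}
    - {"turn":[0,0,0],"translation":[36,12.3,0],"hand":1}
    - {"turn":[0,0,0],"translation":[36,12.3,0],"hand":1}
    - {"turn":[0,0,0],"translation":[36,12.3,0],"hand":1}
    - {"turn":[0,0,0],"translation":[36,12.3,0],"hand":1}
    - {"turn":[0,0,0],"translation":[36,12.3,0],"hand":1}

```text
time_s: 1.68
eef_pos: [416.5, -137.6, 250.3]
ee_rot: [0.0, 0.769, 0.639, 0.0]
force: [0.9, -0.8, 0.6]
grip_width: 0.999
grip_force: 0.0
```

>>> move_arm:
  moves:
    - {"turn":[0,0,0],"translation":[36,12.3,0],"hand":1}
    - {"turn":[0,0,0],"translation":[36,12.3,0],"hand":1}
    - {"turn":[0,0,0],"translation":[0,0,30],"hand":1}
    - {"turn":[0,0,0],"translation":[0,0,30],"hand":1}
    - {"turn":[0,0,0],"translation":[0,0,0],"hand":1}
    - {"turn":[0,0,0],"translation":[0,0,0],"hand":1}

```text
time_s: 2.18
eef_pos: [452.8, -72.9, 190.1]
ee_rot: [-0.001, 0.769, 0.64, -0.001]
force: [0.2, -0.2, 0.6]
grip_width: 1.002
grip_force: 0.0
```

```bash
python3 go.py "(*J[62],42)"
```

```text
t 2.18 pos [452.8 -72.9 190.1] d [  0.3  -1.  148.1] turn [-0.002 -0.001 -0.004]
```

>>> move_arm:
  moves:
    - {"turn":[0,0,0],"translation":[0,-1,30],"hand":1}
    - {"turn":[0,0,0],"translation":[0,0,30],"hand":1}
    - {"turn":[0,0,0],"translation":[0,0,30],"hand":1}
    - {"turn":[0,0,0],"translation":[0,0,30],"hand":1}
    - {"turn":[0,0,0],"translation":[0,0,18],"hand":1}
    - {"turn":[0,0,0],"translation":[0,0,10],"hand":1}
    - {"turn":[0,0,0],"translation":[0,0,0],"hand":1}

```text
time_s: 2.77
eef_pos: [452.4, -73.4, 42.1]
ee_rot: [-0.0, 0.768, 0.64, -0.0]
force: [-0.3, -0.1, -0.1]
grip_width: 0.996
grip_force: 0.0
```

>>> move_arm:
  moves:
    - {"turn":[0,0,0],"translation":[0,0,0],"hand":0.7}
    - {"turn":[0,0,0],"translation":[0,0,0],"hand":0.6}
    - {"turn":[0,0,0],"translation":[0,0,0],"hand":0.5}
    - {"turn":[0,0,0],"translation":[0,0,0],"hand":0.3}
    - {"turn":[0,0,0],"translation":[0,0,0],"hand":0.3}
    - {"turn":[0,0,0],"translation":[0,0,0],"hand":0.3}
    - {"turn":[0,0,0],"translation":[0,0,0],"hand":0.3}

```text
time_s: 3.35
eef_pos: [452.8, -73.2, 43.8]
ee_rot: [0.001, 0.768, 0.641, 0.0]
force: [-2.6, -0.3, 8.3]
grip_width: 0.551
grip_force: 40.0
```

```bash
python3 go.py "(*C[62],190)"
```

```text
t 3.35 pos [452.8 -73.2  43.8] d [ 234.5  188.3 -146. ] turn [ 0.002  0.001 -0.002]
```

>>> move_arm:
  moves:
    - {"turn":[0,0,0],"translation":[0,0,-10],"hand":0.3}
    - {"turn":[0,0,0],"translation":[0,0,-25],"hand":0.3}
    - {"turn":[0,0,0],"translation":[0,0,-30],"hand":0.3}
    - {"turn":[0,0,0],"translation":[0,0,-30],"hand":0.3}
    - {"turn":[0,0,0],"translation":[12,10,-30],"hand":0.3}
    - {"turn":[0,0,0],"translation":[24,19,-21],"hand":0.3}
    - {"turn":[0,0,0],"translation":[30,24,0],"hand":0.3}
    - {"turn":[0,0,0],"translation":[30,24,0],"hand":0.3}
    - {"turn":[0,0,0],"translation":[30,24,0],"hand":0.3}
    - {"turn":[0,0,0],"translation":[30,24,0],"hand":0.3}

```text
time_s: 4.18
eef_pos: [604.0, 59.9, 189.5]
ee_rot: [0.0, 0.768, 0.641, 0.0]
force: [0.4, -0.4, -0.5]
grip_width: 0.552
grip_force: 41.8
```

>>> move_arm:
  moves:
    - {"turn":[0,0,0],"translation":[30,24,0],"hand":0.3}
    - {"turn":[0,0,0],"translation":[26,21,0],"hand":0.3}
    - {"turn":[0,0,0],"translation":[15,12,0],"hand":0.3}
    - {"turn":[0,0,0],"translation":[8,6,0],"hand":0.3}
    - {"turn":[0,0,0],"translation":[0,0,0],"hand":0.3}
    - {"turn":[0,0,0],"translation":[0,0,0],"hand":0.3}

```text
time_s: 4.68
eef_pos: [678.9, 124.7, 188.6]
ee_rot: [-0.0, 0.768, 0.641, -0.0]
force: [-0.5, -0.9, -2.3]
grip_width: 0.549
grip_force: 41.9
```

```bash
python3 go.py "(*C[62],67)"
python3 - <<'E'
from h import *
c=capture("scene"); np.savez("s1.npz",**c); a=c["image"][120:320,240:460]; b=capture("top"); np.savez("t1.npz",**b)
cv2.imwrite("pics/h1.png",np.hstack([cv2.resize(a,(400,364)),cv2.resize(b["image"][150:350,220:440],(400,364))]))
E
```

```text
t 4.68 pos [678.9 124.7 188.6] d [ -0.5   1.1 121.6] turn [-0.     0.    -0.002]
```

View pics/h1.png

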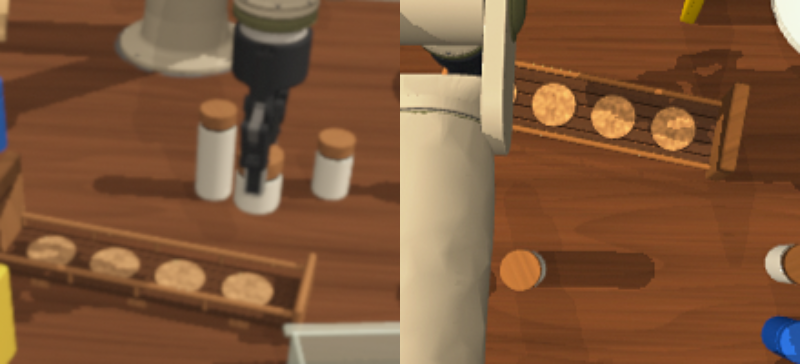

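The jar hangs upright in the fingers over cork4. In the left half the jar is at about (258,180) in the crop and cork4 at (246,290). Next I lower it.

>>> move_arm:
  moves:
    - {"turn":[0,0,0],"translation":[-0.5,1,25],"hand":0.3}
    - {"turn":[0,0,0],"translation":[0,0,30],"hand":0.3}
    - {"turn":[0,0,0],"translation":[0,0,30],"hand":0.3}
    - {"turn":[0,0,0],"translation":[0,0,20],"hand":0.3}
    - {"turn":[0,0,0],"translation":[0,0,10],"hand":0.3}
    - {"turn":[0,0,0],"translation":[0,0,3],"hand":0.3}
    - {"turn":[0,0,0],"translation":[0,0,0],"hand":0.3}

```text
time_s: 5.37
eef_pos: [680.2, 123.6, 70.9]
ee_rot: [0.0, 0.768, 0.64, 0.0]
force: [-0.3, 0.1, -1.0]
grip_width: 0.55
grip_force: 41.9
```

>>> move_arm:
  moves:
    - {"turn":[0,0,0],"translation":[0,0,1],"hand":0.3}
    - {"turn":[0,0,0],"translation":[0,0,1],"hand":0.3}
    - {"turn":[0,0,0],"translation":[0,0,0.5],"hand":0.3}
    - {"turn":[0,0,0],"translation":[0,0,0],"hand":0.3}

```text
time_s: 5.7
eef_pos: [680.3, 124.0, 68.5]
ee_rot: [0.0, 0.768, 0.641, 0.0]
force: [-0.3, -0.5, -0.9]
grip_width: 0.551
grip_force: 41.9
```

>>> move_arm:
  moves:
    - {"turn":[0,0,0],"translation":[0,0,1],"hand":0.3}
    - {"turn":[0,0,0],"translation":[0,0,0.7],"hand":0.3}
    - {"turn":[0,0,0],"translation":[0,0,0.7],"hand":0.3}
    - {"turn":[0,0,0],"translation":[0,0,0],"hand":0.3}

```text
time_s: 6.03
eef_pos: [680.3, 124.1, 66.9]
ee_rot: [0.0, 0.768, 0.641, 0.0]
force: [-3.9, -0.3, 7.0]
grip_width: 0.55
grip_force: 42.8
```

>>> move_arm:
  moves:
    - {"turn":[0,0,0],"translation":[0,0,0],"hand":0.6}
    - {"turn":[0,0,0],"translation":[0,0,0],"hand":0.7}
    - {"turn":[0,0,0],"translation":[0,0,0],"hand":0.8}
    - {"turn":[0,0,0],"translation":[0,0,0],"hand":0.8}
    - {"turn":[0,0,0],"translation":[0,0,-10],"hand":0.8}
    - {"turn":[0,0,0],"translation":[0,0,-30],"hand":0.8}
    - {"turn":[0,0,0],"translation":[0,0,-40],"hand":0.8}
    - {"turn":[0,0,0],"translation":[0,0,-40],"hand":0.8}
    - {"turn":[0,0,0],"translation":[0,0,-10],"hand":0.8}

```text
time_s: 6.78
eef_pos: [681.9, 124.1, 203.9]
ee_rot: [0.004, 0.768, 0.641, 0.004]
force: [1.0, -0.6, 1.3]
grip_width: 0.798
grip_force: 0.0
```

```bash
python3 go.py "(*J[84],196)"
python3 - <<'E'
from h import *
c=capture("scene"); a=c["image"][120:320,240:460]; np.savez("s2.npz",**c)
cv2.imwrite("pics/h2.png",cv2.resize(a,(660,600)))
E
```

```text
t 6.78 pos [681.9 124.1 203.9] d [  60.6 -268.1    5. ] turn [ 0.011 -0.002 -0.002]
```

View pics/h2.png

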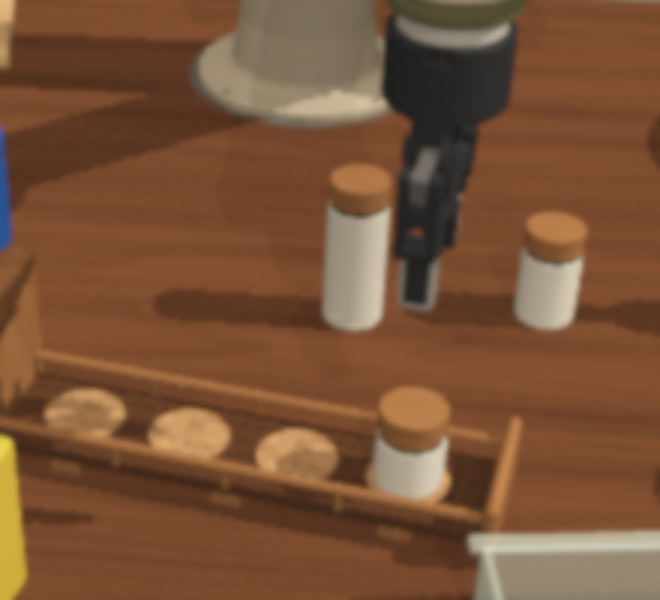

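Jar_62 stands on cork4 at crop (410,445), with the cork rim visible on both sides. I'll check its centring from the top camera once the arm is out of the way.

>>> move_arm:
  moves:
    - {"turn":[0,0,0],"translation":[7.5,-33.5,0],"hand":0.8}
    - {"turn":[0,0,0],"translation":[7.5,-33.5,0],"hand":0.8}
    - {"turn":[0,0,0],"translation":[7.5,-33.5,0],"hand":0.8}
    - {"turn":[0,0,0],"translation":[7.5,-33.5,0],"hand":0.9}
    - {"turn":[0,0,0],"translation":[7.5,-33.5,0],"hand":1}
    - {"turn":[0,0,0],"translation":[7.5,-33.5,0],"hand":1}
    - {"turn":[0,0,0],"translation":[7.5,-33.5,0],"hand":1}
    - {"turn":[0,0,0],"translation":[7.5,-33.5,0],"hand":1}
    - {"turn":[0,0,0],"translation":[0,0,0],"hand":1}
    - {"turn":[0,0,0],"translation":[0,0,0],"hand":1}

```text
time_s: 7.67
eef_pos: [426.2, 231.6, 195.7]
ee_rot: [0.0, 0.767, 0.641, 0.0]
force: [1.4, -0.2, 0.1]
grip_width: 0.997
grip_force: 0.0
```

```bash
python3 go.py "(*J[84],62)"
python3 - <<'E'
from h import *
b=capture("top"); np.savez("t2.npz",**b);W=cloud(b)
cv2.imwrite("pics/t2.png",cv2.resize(b["image"][170:260,230:430],(800,360)))
e,m=blobs(b,[(271,199)])[0]; print(np.round(e[0],1),np.round(e[1],1),np.median(W[m],0).round(1),ray(b,*e[0],85).round(1))
E
```

```text
t 7.67 pos [426.2 231.6 195.7] d [  0.6   2.7 133.7] turn [ 0. -0. -0.]
[268.5 194.6] [19.2 21.7] [678.8 125.3  84.8] [678.5 125.6  85. ]
```

View pics/t2.png

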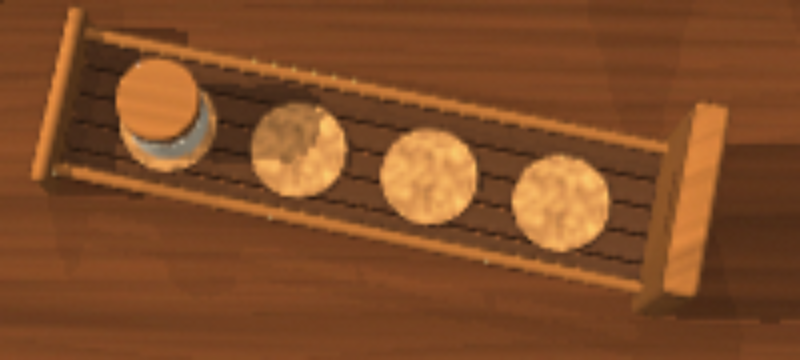

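The top view shows jar_62's lid over cork4. It measures (678.5,125.6) against the cork's (677.6,125.1), about 1 mm off, so my offsets hold. On to jar_84.

>>> move_arm:
  moves:
    - {"turn":[0,0,0],"translation":[0.6,2.5,25],"hand":1}
    - {"turn":[0,0,0],"translation":[0,0,30],"hand":1}
    - {"turn":[0,0,0],"translation":[0,0,30],"hand":1}
    - {"turn":[0,0,0],"translation":[0,0,30],"hand":1}
    - {"turn":[0,0,0],"translation":[0,0,18.5],"hand":1}
    - {"turn":[0,0,0],"translation":[0,0,0],"hand":1}
    - {"turn":[0,0,0],"translation":[0,0,0],"hand":0.8}
    - {"turn":[0,0,0],"translation":[0,0,0],"hand":0.7}
    - {"turn":[0,0,0],"translation":[0,0,0],"hand":0.6}
    - {"turn":[0,0,0],"translation":[0,0,0],"hand":0.5}

```text
time_s: 8.55
eef_pos: [430.6, 231.3, 63.3]
ee_rot: [0.001, 0.768, 0.641, 0.001]
force: [-1.0, -0.7, 2.9]
grip_width: 0.553
grip_force: 40.6
```

>>> move_arm:
  moves:
    - {"turn":[0,0,0],"translation":[0,0,0],"hand":0.3}
    - {"turn":[0,0,0],"translation":[0,0,0],"hand":0.3}
    - {"turn":[0,0,0],"translation":[0,0,0],"hand":0.3}
    - {"turn":[0,0,0],"translation":[0,0,0],"hand":0.3}

```text
time_s: 8.88
eef_pos: [430.5, 231.3, 63.3]
ee_rot: [0.001, 0.768, 0.641, 0.001]
force: [-1.0, -0.9, 6.5]
grip_width: 0.547
grip_force: 40.7
```

```bash
python3 go.py "(*C[84],222)"
```

```text
t 8.88 pos [430.5 231.3  63.3] d [-140.6  265.  -158.2] turn [ 0.002 -0.001 -0.002]
```

>>> move_arm:
  moves:
    - {"turn":[0,0,0],"translation":[0,0,-10],"hand":0.3}
    - {"turn":[0,0,0],"translation":[0,0,-25],"hand":0.3}
    - {"turn":[0,0,0],"translation":[0,0,-35],"hand":0.3}
    - {"turn":[0,0,0],"translation":[0,0,-35],"hand":0.3}
    - {"turn":[0,0,0],"translation":[-6,12,-35],"hand":0.3}
    - {"turn":[0,0,0],"translation":[-12,22,-18],"hand":0.3}
    - {"turn":[0,0,0],"translation":[-17,32,0],"hand":0.3}
    - {"turn":[0,0,0],"translation":[-17,32,0],"hand":0.3}
    - {"turn":[0,0,0],"translation":[-17,32,0],"hand":0.3}
    - {"turn":[0,0,0],"translation":[-17,32,0],"hand":0.3}

```text
time_s: 9.72
eef_pos: [574.7, 116.3, 221.0]
ee_rot: [0.0, 0.768, 0.641, 0.0]
force: [-0.4, 1.0, -1.9]
grip_width: 0.552
grip_force: 42.1
```

>>> move_arm:
  moves:
    - {"turn":[0,0,0],"translation":[-17,32,0],"hand":0.3}
    - {"turn":[0,0,0],"translation":[-17,32,0],"hand":0.3}
    - {"turn":[0,0,0],"translation":[-12,22,0],"hand":0.3}
    - {"turn":[0,0,0],"translation":[-9,17,0],"hand":0.3}
    - {"turn":[0,0,0],"translation":[0,0,0],"hand":0.3}
    - {"turn":[0,0,0],"translation":[0,0,0],"hand":0.3}

```text
time_s: 10.22
eef_pos: [665.2, 44.5, 220.0]
ee_rot: [-0.0, 0.768, 0.64, -0.0]
force: [0.3, 0.0, -1.8]
grip_width: 0.551
grip_force: 42.3
```

```bash
python3 go.py "(*C[84],86.3)"
```

```text
t 10.22 pos [665.2  44.5 220. ] d [  1.1   0.4 133.7] turn [-0.001 -0.    -0.003]
```

>>> move_arm:
  moves:
    - {"turn":[0,0,0],"translation":[1,0.5,25],"hand":0.3}
    - {"turn":[0,0,0],"translation":[0,0,35],"hand":0.3}
    - {"turn":[0,0,0],"translation":[0,0,35],"hand":0.3}
    - {"turn":[0,0,0],"translation":[0,0,25],"hand":0.3}
    - {"turn":[0,0,0],"translation":[0,0,10],"hand":0.3}
    - {"turn":[0,0,0],"translation":[0,0,1],"hand":0.3}
    - {"turn":[0,0,0],"translation":[0,0,1],"hand":0.3}
    - {"turn":[0,0,0],"translation":[0,0,0.7],"hand":0.3}
    - {"turn":[0,0,0],"translation":[0,0,0.7],"hand":0.3}
    - {"turn":[0,0,0],"translation":[0,0,0],"hand":0.3}

```text
time_s: 11.05
eef_pos: [666.2, 46.0, 87.5]
ee_rot: [0.001, 0.768, 0.641, 0.001]
force: [0.5, 0.4, -2.1]
grip_width: 0.55
grip_force: 42.3
```

>>> move_arm:
  moves:
    - {"turn":[0,0,0],"translation":[0,0,0.7],"hand":0.3}
    - {"turn":[0,0,0],"translation":[0,0,0.7],"hand":0.3}
    - {"turn":[0,0,0],"translation":[0,0,0.6],"hand":0.3}
    - {"turn":[0,0,0],"translation":[0,0,0],"hand":0.3}

```text
time_s: 11.38
eef_pos: [666.2, 45.8, 86.2]
ee_rot: [0.0, 0.768, 0.641, 0.0]
force: [-5.1, -0.4, 8.2]
grip_width: 0.552
grip_force: 43.4
```

>>> move_arm:
  moves:
    - {"turn":[0,0,0],"translation":[0,0,0],"hand":0.6}
    - {"turn":[0,0,0],"translation":[0,0,0],"hand":0.7}
    - {"turn":[0,0,0],"translation":[0,0,0],"hand":0.8}
    - {"turn":[0,0,0],"translation":[0,0,0],"hand":0.8}
    - {"turn":[0,0,0],"translation":[0,0,-10],"hand":0.8}
    - {"turn":[0,0,0],"translation":[0,0,-30],"hand":0.8}
    - {"turn":[0,0,0],"translation":[0,0,-40],"hand":0.8}
    - {"turn":[0,0,0],"translation":[0,0,-40],"hand":0.8}
    - {"turn":[0,0,0],"translation":[0,0,-20],"hand":0.8}
    - {"turn":[0,0,0],"translation":[0,0,0],"hand":0.8}

```text
time_s: 12.22
eef_pos: [667.4, 45.8, 231.4]
ee_rot: [0.004, 0.768, 0.641, 0.004]
force: [-0.0, -0.4, -0.6]
grip_width: 0.801
grip_force: 0.0
```

```bash
python3 go.py "(*J[106],225)"
```

```text
t 12.22 pos [667.4  45.8 231.4] d [-334.  -143.     4.7] turn [ 0.01  -0.001 -0.002]
```

>>> move_arm:
  moves:
    - {"turn":[0,0,0],"translation":[-33.4,-14.3,0],"hand":0.8}
    - {"turn":[0,0,0],"translation":[-33.4,-14.3,0],"hand":0.8}
    - {"turn":[0,0,0],"translation":[-33.4,-14.3,0],"hand":0.8}
    - {"turn":[0,0,0],"translation":[-33.4,-14.3,0],"hand":0.8}
    - {"turn":[0,0,0],"translation":[-33.4,-14.3,0],"hand":0.8}
    - {"turn":[0,0,0],"translation":[-33.4,-14.3,0],"hand":0.8}
    - {"turn":[0,0,0],"translation":[-33.4,-14.3,0],"hand":0.8}
    - {"turn":[0,0,0],"translation":[-33.4,-14.3,0],"hand":0.8}
    - {"turn":[0,0,0],"translation":[-33.4,-14.3,0],"hand":0.8}
    - {"turn":[0,0,0],"translation":[-33.4,-14.3,0],"hand":0.8}

```text
time_s: 13.05
eef_pos: [464.1, -258.3, 224.6]
ee_rot: [-0.0, 0.768, 0.641, 0.0]
force: [0.4, 0.0, -0.3]
grip_width: 0.801
grip_force: 0.0
```

>>> move_arm:
  moves:
    - {"turn":[0,0,0],"translation":[0,0,0],"hand":0.8}
    - {"turn":[0,0,0],"translation":[0,0,0],"hand":0.8}
    - {"turn":[0,0,0],"translation":[0,0,0],"hand":0.8}

```text
time_s: 13.3
eef_pos: [465.5, -256.8, 224.5]
ee_rot: [-0.0, 0.768, 0.641, 0.0]
force: [0.9, 0.3, 0.1]
grip_width: 0.8
grip_force: 0.0
```

```bash
python3 go.py "(*J[106],84)"
python3 - <<'E'
from h import *
c=capture("scene"); cv2.imwrite("pics/s3.png",cv2.resize(c["image"][100:330,120:440],(800,575)))
E
```

```text
t 13.3 pos [ 465.5 -256.8  224.5] d [ -0.2   1.6 140.5] turn [-0.    -0.    -0.002]
```

View pics/s3.png

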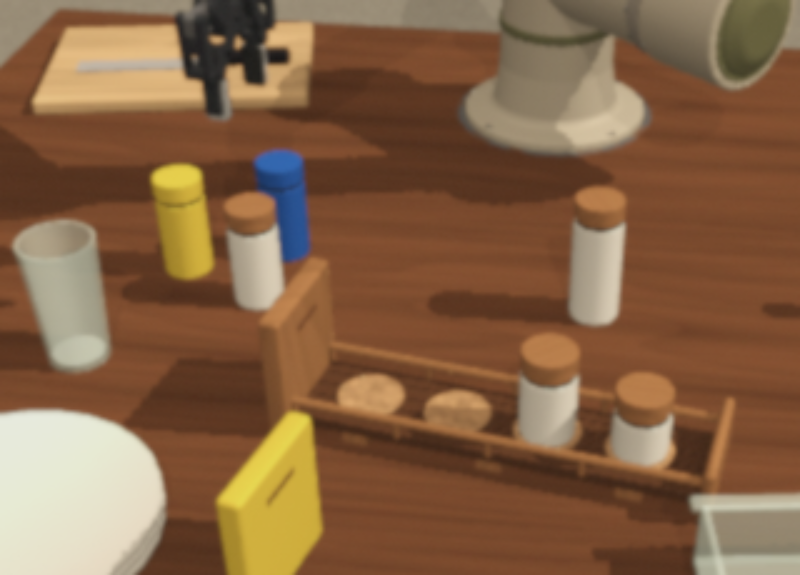

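Jar_84 (550,390) and jar_62 (645,420) stand upright on corks 3 and 4. The gripper is above jar_106 at (255,250), with the blue one behind it, so I go down part-open.

>>> move_arm:
  moves:
    - {"turn":[0,0,0],"translation":[0,1.5,25],"hand":0.8}
    - {"turn":[0,0,0],"translation":[0,0,30],"hand":0.8}
    - {"turn":[0,0,0],"translation":[0,0,25],"hand":0.8}
    - {"turn":[0,0,0],"translation":[0,0,25],"hand":0.8}
    - {"turn":[0,0,0],"translation":[0,0,20],"hand":0.8}
    - {"turn":[0,0,0],"translation":[0,0,15.5],"hand":0.8}
    - {"turn":[0,0,0],"translation":[0,0,0],"hand":0.8}
    - {"turn":[0,0,0],"translation":[0,0,0],"hand":0.7}
    - {"turn":[0,0,0],"translation":[0,0,0],"hand":0.6}
    - {"turn":[0,0,0],"translation":[0,0,0],"hand":0.5}

```text
time_s: 14.18
eef_pos: [467.4, -257.4, 85.4]
ee_rot: [0.001, 0.768, 0.641, 0.0]
force: [-0.5, 0.0, 1.7]
grip_width: 0.55
grip_force: 40.6
```

>>> move_arm:
  moves:
    - {"turn":[0,0,0],"translation":[0,0,0],"hand":0.3}
    - {"turn":[0,0,0],"translation":[0,0,0],"hand":0.3}
    - {"turn":[0,0,0],"translation":[0,0,0],"hand":0.3}
    - {"turn":[0,0,0],"translation":[0,0,0],"hand":0.3}

```text
time_s: 14.52
eef_pos: [467.3, -257.6, 85.3]
ee_rot: [0.001, 0.768, 0.641, 0.0]
force: [-1.0, 2.1, 7.0]
grip_width: 0.554
grip_force: 40.8
```

```bash
python3 go.py "(*C[106],255)"
```

```text
t 14.52 pos [ 467.3 -257.6   85.3] d [ 253.5  141.3 -169.6] turn [ 0.002  0.001 -0.002]
```

>>> move_arm:
  moves:
    - {"turn":[0,0,0],"translation":[0,0,-10],"hand":0.3}
    - {"turn":[0,0,0],"translation":[0,0,-25],"hand":0.3}
    - {"turn":[0,0,0],"translation":[0,0,-35],"hand":0.3}
    - {"turn":[0,0,0],"translation":[0,0,-35],"hand":0.3}
    - {"turn":[0,0,0],"translation":[0,0,-35],"hand":0.3}
    - {"turn":[0,0,0],"translation":[15,8,-29],"hand":0.3}
    - {"turn":[0,0,0],"translation":[25,14,0],"hand":0.3}
    - {"turn":[0,0,0],"translation":[32,18,0],"hand":0.3}
    - {"turn":[0,0,0],"translation":[32,18,0],"hand":0.3}
    - {"turn":[0,0,0],"translation":[32,18,0],"hand":0.3}

```text
time_s: 15.35
eef_pos: [566.7, -135.7, 253.9]
ee_rot: [0.0, 0.768, 0.64, 0.0]
force: [0.5, -2.8, -2.4]
grip_width: 0.549
grip_force: 41.9
```

>>> move_arm:
  moves:
    - {"turn":[0,0,0],"translation":[32,18,0],"hand":0.3}
    - {"turn":[0,0,0],"translation":[32,18,0],"hand":0.3}
    - {"turn":[0,0,0],"translation":[29,16,0],"hand":0.3}
    - {"turn":[0,0,0],"translation":[16,9,0],"hand":0.3}
    - {"turn":[0,0,0],"translation":[8,4,0],"hand":0.3}
    - {"turn":[0,0,0],"translation":[0,0,0],"hand":0.3}
    - {"turn":[0,0,0],"translation":[0,0,0],"hand":0.3}

```text
time_s: 15.93
eef_pos: [650.5, -34.3, 253.2]
ee_rot: [0.0, 0.768, 0.641, -0.0]
force: [0.1, -1.0, -1.9]
grip_width: 0.558
grip_force: 41.9
```

```bash
python3 go.py "(*C[106],108.3)"
```

```text
t 15.93 pos [650.5 -34.3 253.2] d [  1.3   0.8 144.9] turn [-0.     0.    -0.002]
```

>>> move_arm:
  moves:
    - {"turn":[0,0,0],"translation":[1.2,0.8,25],"hand":0.3}
    - {"turn":[0,0,0],"translation":[0,0,37],"hand":0.3}
    - {"turn":[0,0,0],"translation":[0,0,37],"hand":0.3}
    - {"turn":[0,0,0],"translation":[0,0,30],"hand":0.3}
    - {"turn":[0,0,0],"translation":[0,0,11],"hand":0.3}
    - {"turn":[0,0,0],"translation":[0,0,1.5],"hand":0.3}
    - {"turn":[0,0,0],"translation":[0,0,1],"hand":0.3}
    - {"turn":[0,0,0],"translation":[0,0,1],"hand":0.3}
    - {"turn":[0,0,0],"translation":[0,0,0.7],"hand":0.3}
    - {"turn":[0,0,0],"translation":[0,0,0],"hand":0.3}

```text
time_s: 16.77
eef_pos: [652.4, -32.9, 110.0]
ee_rot: [0.001, 0.768, 0.641, 0.001]
force: [-0.1, -0.7, -1.5]
grip_width: 0.552
grip_force: 41.5
```

>>> move_arm:
  moves:
    - {"turn":[0,0,0],"translation":[0,-0.5,0.8],"hand":0.3}
    - {"turn":[0,0,0],"translation":[0,0,0.7],"hand":0.3}
    - {"turn":[0,0,0],"translation":[0,0,0.6],"hand":0.3}
    - {"turn":[0,0,0],"translation":[0,0,0.4],"hand":0.3}
    - {"turn":[0,0,0],"translation":[0,0,0],"hand":0.3}

```text
time_s: 17.18
eef_pos: [651.6, -32.6, 108.0]
ee_rot: [0.0, 0.768, 0.641, 0.0]
force: [-3.7, 1.0, 8.1]
grip_width: 0.553
grip_force: 42.4
```

>>> move_arm:
  moves:
    - {"turn":[0,0,0],"translation":[0,0,0],"hand":0.6}
    - {"turn":[0,0,0],"translation":[0,0,0],"hand":0.7}
    - {"turn":[0,0,0],"translation":[0,0,0],"hand":0.8}
    - {"turn":[0,0,0],"translation":[0,0,0],"hand":0.8}
    - {"turn":[0,0,0],"translation":[0,0,-10],"hand":0.8}
    - {"turn":[0,0,0],"translation":[0,0,-30],"hand":0.8}
    - {"turn":[0,0,0],"translation":[0,0,-40],"hand":0.8}
    - {"turn":[0,0,0],"translation":[0,0,-40],"hand":0.8}
    - {"turn":[0,0,0],"translation":[0,0,-10],"hand":0.8}
    - {"turn":[0,0,0],"translation":[0,0,0],"hand":0.8}

```text
time_s: 18.02
eef_pos: [652.5, -32.8, 241.2]
ee_rot: [0.003, 0.768, 0.641, 0.002]
force: [-0.6, 0.8, -1.0]
grip_width: 0.799
grip_force: 0.0
```

```bash
python3 go.py "(*J[128],235)"
```

```text
t 18.02 pos [652.5 -32.8 241.2] d [  69.5 -217.7    4.4] turn [ 0.008  0.    -0.002]
```

>>> move_arm:
  moves:
    - {"turn":[0,0,0],"translation":[10,-31,0],"hand":0.8}
    - {"turn":[0,0,0],"translation":[10,-31,0],"hand":0.9}
    - {"turn":[0,0,0],"translation":[10,-31,0],"hand":1}
    - {"turn":[0,0,0],"translation":[10,-31,0],"hand":1}
    - {"turn":[0,0,0],"translation":[10,-31,0],"hand":1}
    - {"turn":[0,0,0],"translation":[10,-31,0],"hand":1}
    - {"turn":[0,0,0],"translation":[9,-31,0],"hand":1}
    - {"turn":[0,0,0],"translation":[0,0,0],"hand":1}
    - {"turn":[0,0,0],"translation":[0,0,0],"hand":1}
    - {"turn":[0,0,0],"translation":[0,0,0],"hand":1}

```text
time_s: 18.85
eef_pos: [450.6, 73.9, 236.1]
ee_rot: [0.0, 0.768, 0.641, -0.0]
force: [0.0, -0.0, -0.1]
grip_width: 1.0
grip_force: 0.0
```

```bash
python3 go.py "(*J[128],106)"
python3 - <<'E'
from h import *
b=capture("top"); np.savez("t4.npz",**b);W=cloud(b)
cv2.imwrite("pics/t4.png",cv2.resize(b["image"][170:260,230:430],(800,360)))
for q in [(269,195),(300,200),(333,203)]:
  e,m=blobs(b,[q])[0]; z=np.median(W[m][:,2]); print(np.round(e[0],1),np.round(e[1],1),z,ray(b,*e[0],z).round(1))
E
```

```text
t 18.85 pos [450.6  73.9 236.1] d [  0.7   0.  130.1] turn [-0.     0.    -0.002]
[268.5 194.6] [19.3 21.7] 84.83965848405867 [678.5 125.5  84.8]
[302.9 198.2] [20.5 23. ] 106.48324891291081 [667.5  46.2 106.5]
[338.6 204.8] [21.1 21.8] 128.776399805894 [650.1 -32.3 128.8]
```

View pics/t4.png

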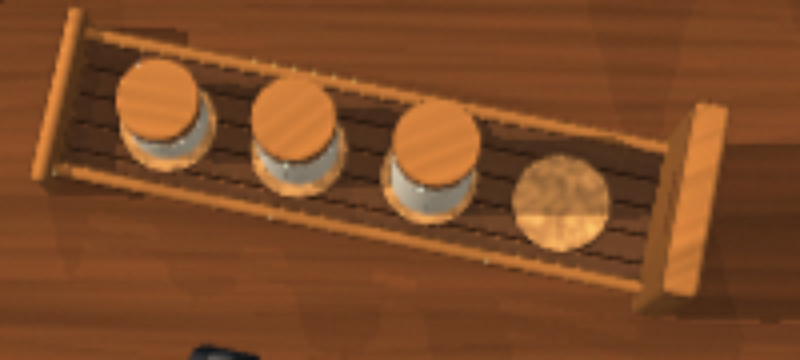

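Three jars stand centred on corks 4, 3 and 2, with lids at crop (157,100), (293,120) and (436,143). The 4 mm reading on jar_84 comes from its lid touching the rod in the mask. Now jar_128.

>>> move_arm:
  moves:
    - {"turn":[0,0,0],"translation":[0.5,0,25],"hand":1}
    - {"turn":[0,0,0],"translation":[0,0,30],"hand":1}
    - {"turn":[0,0,0],"translation":[0,0,30],"hand":1}
    - {"turn":[0,0,0],"translation":[0,0,25],"hand":1}
    - {"turn":[0,0,0],"translation":[0,0,20],"hand":1}
    - {"turn":[0,0,0],"translation":[0,0,0],"hand":1}
    - {"turn":[0,0,0],"translation":[0,0,0],"hand":0.8}
    - {"turn":[0,0,0],"translation":[0,0,0],"hand":0.7}
    - {"turn":[0,0,0],"translation":[0,0,0],"hand":0.6}
    - {"turn":[0,0,0],"translation":[0,0,0],"hand":0.5}

```text
time_s: 19.73
eef_pos: [451.0, 74.6, 107.6]
ee_rot: [0.001, 0.768, 0.641, 0.001]
force: [-0.8, -0.1, 4.0]
grip_width: 0.553
grip_force: 40.4
```

>>> move_arm:
  moves:
    - {"turn":[0,0,0],"translation":[0,0,0],"hand":0.3}
    - {"turn":[0,0,0],"translation":[0,0,0],"hand":0.3}
    - {"turn":[0,0,0],"translation":[0,0,0],"hand":0.3}
    - {"turn":[0,0,0],"translation":[0,0,0],"hand":0.3}

```text
time_s: 20.07
eef_pos: [451.0, 74.6, 107.6]
ee_rot: [0.001, 0.768, 0.641, 0.001]
force: [-1.3, 0.4, 5.8]
grip_width: 0.555
grip_force: 40.3
```

```bash
python3 go.py "(*C[128],276)"
```

```text
t 20.07 pos [451.   74.6 107.6] d [-150.1  217.2 -167.9] turn [ 0.002 -0.    -0.002]
```

>>> move_arm:
  moves:
    - {"turn":[0,0,0],"translation":[0,0,-10],"hand":0.3}
    - {"turn":[0,0,0],"translation":[0,0,-25],"hand":0.3}
    - {"turn":[0,0,0],"translation":[0,0,-35],"hand":0.3}
    - {"turn":[0,0,0],"translation":[0,0,-35],"hand":0.3}
    - {"turn":[0,0,0],"translation":[0,0,-35],"hand":0.3}
    - {"turn":[0,0,0],"translation":[-10,14,-28],"hand":0.3}
    - {"turn":[0,0,0],"translation":[-16,23,0],"hand":0.3}
    - {"turn":[0,0,0],"translation":[-20,30,0],"hand":0.3}
    - {"turn":[0,0,0],"translation":[-20,30,0],"hand":0.3}
    - {"turn":[0,0,0],"translation":[-20,30,0],"hand":0.3}

```text
time_s: 20.9
eef_pos: [560.8, -33.9, 275.0]
ee_rot: [0.0, 0.768, 0.641, 0.0]
force: [-0.2, 0.5, -1.6]
grip_width: 0.552
grip_force: 42.1
```

>>> move_arm:
  moves:
    - {"turn":[0,0,0],"translation":[-20,30,0],"hand":0.3}
    - {"turn":[0,0,0],"translation":[-20,30,0],"hand":0.3}
    - {"turn":[0,0,0],"translation":[-15,20,0],"hand":0.3}
    - {"turn":[0,0,0],"translation":[-9,10,0],"hand":0.3}
    - {"turn":[0,0,0],"translation":[0,0,0],"hand":0.3}
    - {"turn":[0,0,0],"translation":[0,0,0],"hand":0.3}
    - {"turn":[0,0,0],"translation":[0,0,0],"hand":0.3}

```text
time_s: 21.48
eef_pos: [636.6, -111.1, 274.7]
ee_rot: [-0.0, 0.768, 0.641, 0.0]
force: [0.0, 0.1, -2.2]
grip_width: 0.549
grip_force: 42.2
```

```bash
python3 go.py "(*C[128],130.6)"
```

```text
t 21.48 pos [ 636.6 -111.1  274.7] d [ -0.7   0.9 144.1] turn [ 0.    -0.    -0.002]
```

>>> move_arm:
  moves:
    - {"turn":[0,0,0],"translation":[-0.7,0.7,25],"hand":0.3}
    - {"turn":[0,0,0],"translation":[0,0,37],"hand":0.3}
    - {"turn":[0,0,0],"translation":[0,0,37],"hand":0.3}
    - {"turn":[0,0,0],"translation":[0,0,29],"hand":0.3}
    - {"turn":[0,0,0],"translation":[0,0,11],"hand":0.3}
    - {"turn":[0,0,0],"translation":[0,0,1.5],"hand":0.3}
    - {"turn":[0,0,0],"translation":[0,0,1],"hand":0.3}
    - {"turn":[0,0,0],"translation":[0,0,0.7],"hand":0.3}
    - {"turn":[0,0,0],"translation":[0,0,0.5],"hand":0.3}
    - {"turn":[0,0,0],"translation":[0,0,0],"hand":0.3}

```text
time_s: 22.32
eef_pos: [638.0, -112.7, 133.0]
ee_rot: [0.001, 0.768, 0.641, 0.001]
force: [0.5, 0.0, -2.2]
grip_width: 0.555
grip_force: 41.9
```

>>> move_arm:
  moves:
    - {"turn":[0,0,0],"translation":[0.5,0,0.8],"hand":0.3}
    - {"turn":[0,0,0],"translation":[0,0,0.7],"hand":0.3}
    - {"turn":[0,0,0],"translation":[0,0,0.6],"hand":0.3}
    - {"turn":[0,0,0],"translation":[0,0,0.5],"hand":0.3}
    - {"turn":[0,0,0],"translation":[0,0,0],"hand":0.3}

```text
time_s: 22.73
eef_pos: [637.8, -112.2, 130.4]
ee_rot: [0.0, 0.768, 0.641, 0.0]
force: [-3.1, 0.8, 7.7]
grip_width: 0.55
grip_force: 42.8
```

>>> move_arm:
  moves:
    - {"turn":[0,0,0],"translation":[0,0,0],"hand":0.6}
    - {"turn":[0,0,0],"translation":[0,0,0],"hand":0.7}
    - {"turn":[0,0,0],"translation":[0,0,0],"hand":0.8}
    - {"turn":[0,0,0],"translation":[0,0,0],"hand":0.8}
    - {"turn":[0,0,0],"translation":[0,0,-10],"hand":0.8}
    - {"turn":[0,0,0],"translation":[0,0,-30],"hand":0.8}
    - {"turn":[0,0,0],"translation":[0,0,-40],"hand":0.8}
    - {"turn":[0,0,0],"translation":[0,0,-30],"hand":0.8}
    - {"turn":[0,0,0],"translation":[0,0,0],"hand":0.8}

```text
time_s: 23.48
eef_pos: [639.4, -112.7, 247.2]
ee_rot: [0.005, 0.768, 0.641, 0.003]
force: [0.3, -0.7, 1.0]
grip_width: 0.801
grip_force: 0.0
```

>>> move_arm:
  moves:
    - {"turn":[0,0,0],"translation":[0,-30,0],"hand":0.8}
    - {"turn":[0,0,0],"translation":[0,-30,0],"hand":0.8}
    - {"turn":[0,0,0],"translation":[0,-30,0],"hand":0.8}
    - {"turn":[0,0,0],"translation":[0,-30,0],"hand":0.8}
    - {"turn":[0,0,0],"translation":[0,-30,0],"hand":0.8}
    - {"turn":[0,0,0],"translation":[0,-30,0],"hand":0.8}
    - {"turn":[0,0,0],"translation":[0,-30,0],"hand":0.8}
    - {"turn":[0,0,0],"translation":[0,0,0],"hand":0.8}
    - {"turn":[0,0,0],"translation":[0,0,0],"hand":0.8}

```text
time_s: 24.23
eef_pos: [430.6, -74.4, 239.9]
ee_rot: [0.001, 0.768, 0.641, 0.0]
force: [0.3, -0.3, -0.0]
grip_width: 0.796
grip_force: 0.0
```

Run:
```python
from h import *
s=capture("scene")["image"][140:330,120:560]; b=capture("top");W=cloud(b)
cv2.imwrite("pics/f.png",np.vstack([cv2.resize(s,(660,285)),cv2.resize(b["image"][170:260,230:430],(660,297))]))
for q in [(269,195),(302,200),(338,205),(374,210)]:
  e,m=blobs(b,[q])[0]; z=np.median(W[m][:,2]); print(np.round(e[0],1),np.round(e[1],1),z.round(1),ray(b,*e[0],z).round(1))
```

```text
[268.5 194.6] [19.3 21.7] 84.7 [678.5 125.5  84.7]
[302.9 198.2] [20.5 23. ] 106.7 [667.5  46.2 106.7]
[338.7 204.8] [21.2 21.8] 128.8 [650.1 -32.3 128.8]
[376.7 209.9] [21.5 22.3] 150.8 [ 636.8 -111.4  150.8]
```

View pics/f.png

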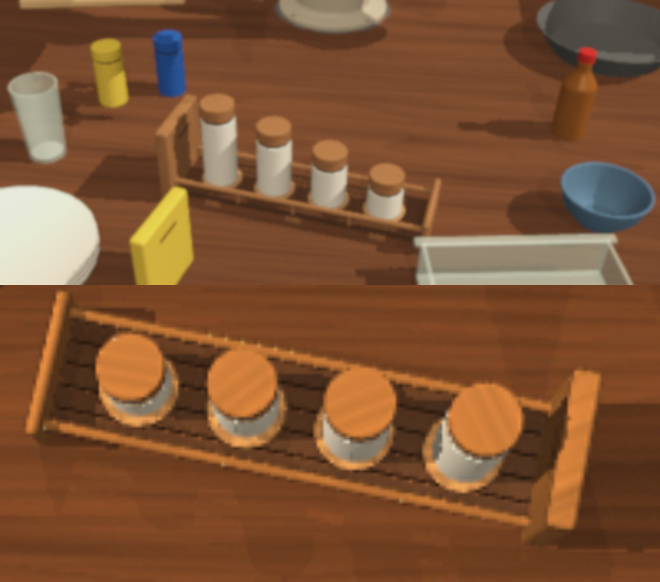

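All four jars stand upright on their corks, stepping down from the high end board: scene lids at (217,108), (273,130), (329,153) and (386,178). Their lid heights match and they measure within about 2 mm of centre. Jar_84 reads about 4 mm, which I put down to the mask taking in the rod. The glass, bowl and bottle have not moved.

```bash
python3 -c "from rig import finish_job; print(finish_job())"
```

```text
the job is handed in; nothing more can be done
None
```

The job is handed in: all four jars stand upright on their corks, tallest beside the high end board and shortest at the low end, with the glass, bowl and bottle where they were; no verdict came back.

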